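# Tighten the coffee grinder's foot bolt by feel

## Robot

A 7-joint arm with a two-finger parallel gripper is mounted at the origin on the work surface. World frame = base frame: x ahead of the robot, y to its left, z up, the work surface at z = 0. Lengths are in m, angles in degrees, forces in N, time in s.
With the tool pointing down it reaches from about 0.425 to 0.875 m from the base axis. Payload 4.7 kg.
Tool frame: the origin (TCP) lies on the mounting face of the last link; the fingertips stand 182 mm ahead of it and the grasp point (between the pads) lies 164 mm ahead of it; z points along the fingers, x is the direction in which the jaws open and shut, and the axes are right-handed (so a half turn about z gives the same grasp; the last joint's range is limited). The gripper opens to 87 mm and grips with 3 to 60 N. Pads are 19 mm wide; open, the fingers measure 117 mm over their backs; the gripper's body (75 mm by 190 mm) begins 51 mm behind the grasp point.
Start: joints at [76.496, 18.392, -4.016, 83.108, 1.295, 78.541, -3.26], TCP at [0.161, -0.63, 0.405] pointing down, gripper open.
Joint ranges: [-163.93, 163.93], [-17.29, 119.83], [-79.2, 71.16], [3.27, 140.29], [-89.18, 269.18], [5.43, 117.66], [-154.24, 154.24]. Speed limits (degrees/s): [147.25, 147.25, 180, 180, 180, 180, 180].

## Interface

Orientations are given as [roll, pitch, yaw] about the fixed x, y, z axes, in that order (R = Rz(yaw) Ry(pitch) Rx(roll)).
In Python, from cell import status, cams, env, outline_of, landmark_of gives the robot as it stands. The module is installed in compiled form; this text tells all that it offers.
- The arm moves only by the tool jog_arm, never from a script. Its argument "rows" is a list of rows, each a list of 7 numbers: the closure, from 0 (fully open) to 1 (shut), then the shift along the tool's x, y, z in m, then the turn, a rotation vector about the tool's x, y, z in degrees. A call has 1 to 12 rows; each row shifts and turns the commanded pose from where the row before left it, along the tool's axes as they then stand; what a row does not reach is not made up. A row lasts 1/12 s, in which the tool goes at most 41.7 mm and 7.16 degrees, less where a joint would pass 70% of its speed; a pose out of reach is approached as far as the arm can. A call with a gripper value outside its range is refused whole. The fingers move at their own pace and stop on an object; "grip_force" is the grip in N (left out, the last holds). Time passes only in rows, so rows that do not move let the fingers close. It gives the time, the measured TCP pose, the force and the opening at its end, in the units of the state.
- status.get_obs(): the state, without advancing time (a new reading comes with each control period).
- cams.read_camera(name): name is "scene" or "top" or "wrist"; returns (picture, depth): 384x512x3 uint8, red, green, blue; 384x512 float32, m along the optical axis (not along the pixel's ray), 0 where there is no reading.
- cams.camera_params(name): a dict with "vfov" (degrees; the focal length in pixels is half the picture's height over the tangent of half this angle, whatever the lens; pixels are square), "cx", "cy" (the principal point, pixels), "k1" (the pictures are not rectified: a ray, as slopes to the right and down, at radius r is drawn at 1 + k1 r^2 times it, then the intrinsics apply), "eye" and "attitude" of the camera in the world. Camera axes: x right, y up, looking along -z (the intrinsics and any distortion apply to the point x, -y, -z); pixel columns grow to the right and rows downward; lengths in m; the calibration is good to about 2 mm. A picture is of the moment at which its call begins: read the wrist's pose just before it. camera_params takes no time and is no camera call; for the wrist camera it gives the pose at the moment of the call.
- env.sign_off(): hands the job in, once; it reports no verdict.
Trained networks look in the newest picture that a camera, given by its name, has taken for a name from the list of things; names that differ only in an ending like _2 or _b are one class to them, and where a whole thing is asked for, a point or a joint stands for the part that bears it (a point fixed in the world has none). Each returns a list of dicts, best first, with "conf" (0 to 1); they miss things now and then, are a little off and sometimes report something else, mostly with a low value. They report only what shows in the picture. A call takes as long as a camera call. They do not tell look-alikes from the thing itself.
- outline_of(camera, name): "pixels" (384x512 bool, what is visible of it) and "box" ([left, top, right, bottom] in pixels, round what is visible of it).
- landmark_of(camera, name): "position" ([row, column] in pixels: a listed point, or the origin of a listed thing).
The state is a dict: "time_s": time; "qpos": joint angles; "joint_velocities": joint speeds; "effort": joint torques, N m; "tool_pos": TCP position; "tool_rot": TCP orientation; "force": force on the tool from outside, world axes, zero at the start; "wrist_torque": the same for the moment, N m; "grip_width": finger opening in m.
Only numpy, scipy, OpenCV 4.12 (cv2) and the standard library are available. Lean on these libraries where they do the work, as an engineer would, in place of code of your own. Each camera call takes 0.05 s, during which the arm holds its last target. There are 200 camera calls.

## Task

The coffee grinder's foot has worked loose: take the red-handled hex key from its wooden stand, feel gently for the hex socket down inside the brass collar (the bolt sits on a soft rubber cushion, so never press down on it harder than about 15 N) and seat the key fully. Then tighten the bolt clockwise, as seen from above, until it comes up against its stop, working in quarter turns and letting go for each fresh grip with the key left standing in the socket. Leave the key standing upright in the bolt when you are done, and do not disturb the other things on the table.

Things in the scene. Friction and masses are not known exactly. Their poses are not given: they have to be found in the camera images.
- slot (a point): Centre of the slot in the grinder's steel foot plate (100 x 360 mm, fixed), on its top face, 8 mm above the table; x, y axes along the plate, z up. The bolt, with the collar round it, stands on the plate near here: up to 8 mm off along the plate's x and up to 8 mm along its y, an amount nobody has measured. Bolt face 24 mm, socket floor 10 mm above this point.
- mouth (a point): Point of the plate 38 mm straight above the slot's centre, level with the collar's rim (it does not follow the collar's offset). Collar: upright brass tube, 50 mm inside and 60 mm outside diameter, fixed, exactly concentric with the bolt inside it. The bolt head is a ring with a hex socket 19 mm across flats, 14 mm deep; its face lies 14 mm below the rim.
- grinder: The fixed coffee grinder and its foot plate; origin under the slot's centre, at table height. The grinder stands on the plate with its middle 200 mm along +y; 130 mm wide along y, 140 mm along x, 295 mm high.
- bolt (a joint): Turn of the bolt, rad; grows clockwise seen from above; stop (tight) at 3.3; starts between 0 and 0.5. At 0 two opposite flats of the socket face along the plate's x axis (flat normals at 0, 60, 120 ... degrees from it). Turns against about 0.06 N m of friction and stays where it is left.
- cushion (a joint): How far the bolt is pressed down on its rubber cushion, m; 4 N per mm; about 0.0003 unloaded; above 0.006 the cushion is spoilt; bottoms out at 0.007.
- key_grip (a point): Centre of the key's red handle, a block 26 x 26 mm, 50 mm high (x, y axes square to its sides, z up). The steel hex shank, 18 mm across flats, runs 75 mm down from the handle; the tip is 100 mm below this point, its last 3 mm tapering to 15 mm diameter. Two opposite shank flats face along this x axis. About 0.2 kg; starts upright in the stand, tip 10 mm above the table.
- key_tip (a point): Middle of the end face of the key's shank, same axes as the handle.
- stand: Wooden block 75 x 75 mm, 60 mm high, fixed; origin under its centre. Round hole 25 mm wide and 50 mm deep in the middle of its top, in which the key starts.
- carafe: Glass carafe with a wooden handle, 120 mm wide, 190 mm high, loose; origin under its centre. Bystander.
- mug: Blue mug, 82 mm wide, 92 mm high, loose; origin under its centre. Bystander.
- beans: Glass jar with wooden lid, 90 mm wide, 150 mm high, loose; origin under its centre. Bystander.
- bowl: White bowl, 110 mm wide, 50 mm high, loose; origin under its centre. Bystander.
- scoop: Wooden scoop, 160 mm long, lying flat, loose. Bystander.
- tin: Green tin, 80 mm wide, 120 mm high, loose; origin under its centre. Bystander.
There are look-alikes about, which are no part of the job. Of the things that look like the part that bears key_grip, the smallest one is meant.

How it is judged:
By the outcome, as a careful person would: the job done as asked, in the order asked, and still so for the second after the job is handed in, with the robot touching nothing.
It also fails if it takes over 72 s, if anything falls off the work surface, if the arm or the gripper's body presses on something with over 40 N, if the wrist force passes 120 N, or if a joint passes its speed limit or range.

## Working session

There is one attempt and no reset: what is moved stays moved. The work goes in short steps, Python scripts to look and compute and a tool call to move; the robot and the scene stay as the last step left them, time stands still between calls to the robot, and variables do not carry over. Pictures are saved under pics/ and viewed, about 8 in all and at most 12, crops included, and the job is handed in when it is done.

Besides the shell and the picture viewer there is one more tool, called as name(argument=value, ...), one argument or row to a line, values as JSON. jog_arm: Moves the arm, as the interface text tells. Its arguments: {"type":"object","properties":{"rows":{"type":"array"},"grip_force":{"type":"number"}},"required":["rows"]}

```bash
mkdir -p pics; cat > h.py <<'E'
import numpy as np, cv2
from scipy.spatial.transform import Rotation as R
from cell import status, cams, env, outline_of, landmark_of
def parms(n):
    p=cams.camera_params(n); f=192/np.tan(np.radians(p['vfov'])/2); return p,f
def rot(p):
    a=np.array(p['attitude'],float)
    return a if a.shape==(3,3) else R.from_euler('xyz',a,degrees=True).as_matrix()
def ray(n,row,col,p=None):
    p,f=parms(n) if p is None else p
    d=np.stack([(np.asarray(col,float)-p['cx'])/f,(np.asarray(row,float)-p['cy'])/f],-1); u=d.copy()
    for _ in range(20): u=d/(1+p['k1']*(u**2).sum(-1,keepdims=True))
    v=np.concatenate([u[...,:1],-u[...,1:],-np.ones_like(u[...,:1])],-1)
    return np.array(p['eye']), v@rot(p).T
def at_depth(n,row,col,dep,p=None):
    e,v=ray(n,row,col,p); return e+v*np.asarray(dep)[...,None]
def at_z(n,row,col,z,p=None):
    e,v=ray(n,row,col,p); return e+v*((z-e[2])/v[...,2])[...,None]
def project(n,X,p=None):
    p,f=parms(n) if p is None else p
    c=(np.asarray(X)-p['eye'])@rot(p); u=np.stack([c[...,0],-c[...,1]],-1)/(-c[...,2:])
    u=u*(1+p['k1']*(u**2).sum(-1,keepdims=True)); return u[...,1]*f+p['cy'],u[...,0]*f+p['cx']
def save(n,img): cv2.imwrite('pics/'+n,cv2.cvtColor(img,cv2.COLOR_RGB2BGR))
E
python3 - <<'E'
from h import *
for n in ('scene','top'):
    im,d=cams.read_camera(n); save(n+'1.png',im); np.savez(n+'1.npz',im=im,d=d)
    p=cams.camera_params(n); print(n,p)
    for k in ('key_grip','key_tip','mouth','slot','bolt','stand','grinder','carafe','mug','beans','bowl','scoop','tin'):
        L=landmark_of(n,k)
        for l in L[:4]:
            r,c=l['position']; 
            z={'key_grip':.11,'mouth':.046,'slot':.008}.get(k,0)
            print(n,k,round(l['conf'],2),np.round([r,c]),np.round(at_z(n,r,c,z),3))
print(status.get_obs())
E
```

```text
scene {'vfov': 45.5693829012074, 'cx': 254.83974267615488, 'cy': 197.0045869534654, 'k1': -0.10850454795123177, 'eye': array([ 1.22325045, -0.50319248,  1.01974142]), 'attitude': array([42.75627536,  0.52436388, 49.7570301 ])}
scene key_grip 0.93 [212. 104.] [ 0.355 -0.308  0.11 ]
scene key_grip 0.59 [238. 145.] [ 0.504 -0.268  0.11 ]
scene key_grip 0.58 [258. 106.] [ 0.492 -0.374  0.11 ]
scene key_tip 0.97 [286. 116.] [ 0.503 -0.382  0.   ]
scene key_tip 0.86 [246. 115.] [ 0.383 -0.319  0.   ]
scene key_tip 0.82 [259. 152.] [ 0.492 -0.263  0.   ]
scene mouth 0.75 [206. 251.] [0.551 0.04  0.046]
scene slot 0.55 [213. 252.] [0.546 0.049 0.008]
scene slot 0.2 [262. 157.] [ 0.514 -0.26   0.008]Traceback (most recent call last):
  File "<stdin>", line 6, in <module>
ValueError: it knows: beans, bowl, carafe, grinder, key_grip, key_tip, mouth, mug, scoop, slot, stand, tin
```

```bash
python3 - <<'E'
from h import *
for n in ('scene','top'):
    im,d=cams.read_camera(n); save(n+'1.png',im); np.savez(n+'1.npz',im=im,d=d)
    if n=='top': print(n,cams.camera_params(n))
    for k in ('key_grip','mouth','slot','stand','grinder','carafe','mug','beans','bowl','scoop','tin'):
        for l in landmark_of(n,k)[:4]:
            r,c=l['position']; z={'key_grip':.11,'mouth':.046,'slot':.008}.get(k,0)
            print(n,k,round(l['conf'],2),np.round([r,c]),np.round(at_z(n,r,c,z),3))
a=cv2.imread('pics/scene1.png');b=cv2.imread('pics/top1.png')
cv2.imwrite('pics/s.png',cv2.resize(a,(800,600))); cv2.imwrite('pics/t.png',cv2.resize(b,(800,600)))
print(status.get_obs())
E
```

```text
scene key_grip 0.86 [258. 106.] [ 0.493 -0.376  0.11 ]
scene key_grip 0.82 [214. 106.] [ 0.365 -0.305  0.11 ]
scene mouth 0.62 [205. 255.] [0.555 0.052 0.046]
scene slot 0.83 [212. 253.] [0.545 0.053 0.008]
scene stand 0.94 [265. 154.] [ 0.51  -0.268  0.   ]
scene grinder 0.93 [218. 254.] [0.56  0.044 0.   ]
scene carafe 0.97 [296. 227.] [ 0.714 -0.178  0.   ]
scene mug 0.63 [248. 318.] [0.756 0.108 0.   ]
scene beans 0.97 [277. 272.] [ 0.746 -0.051  0.   ]
scene beans 0.68 [262. 154.] [ 0.503 -0.264  0.   ]
scene bowl 0.67 [327. 161.] [ 0.677 -0.353  0.   ]
scene scoop 0.66 [216. 165.] [ 0.383 -0.152  0.   ]
scene tin 0.76 [164. 357.] [0.601 0.448 0.   ]
scene tin 0.72 [329. 162.] [ 0.683 -0.354  0.   ]
top {'vfov': 47.76660946208061, 'cx': 254.1140193158762, 'cy': 192.2976694309215, 'k1': -0.11958723241283847, 'eye': array([0.32761681, 0.05802501, 1.15901612]), 'attitude': array([ 1.30402045e+01, -4.18044784e-02, -8.92041572e+01])}
top key_grip 0.94 [222. 437.] [ 0.5   -0.397  0.11 ]
top key_grip 0.89 [268. 413.] [ 0.388 -0.328  0.11 ]
top key_grip 0.53 [221. 386.] [ 0.503 -0.267  
[... 574 characters left out ...]
05 0.   ]
{'time_s': 1.45, 'qpos': array([76.49542989, 18.39165855, -4.01553931, 83.10710004,  1.29476898,
       78.53971975, -3.26022192]), 'joint_velocities': array([-0.00178626,  0.01701754, -0.03596531, -0.032064  , -0.01392817,
       -0.13192941, -0.04604941]), 'effort': array([-2.51663123e-04, -4.91093695e+01, -4.03396524e-01, -3.12770641e+01,
       -6.37306971e-02,  3.36732133e-02, -9.20074470e-07]), 'tool_pos': array([ 0.16066439, -0.6298423 ,  0.40479341]), 'tool_rot': array([ 1.79997406e+02, -6.63635802e-03, -7.56874434e+01]), 'force': array([-0.3937678 ,  0.04414368,  0.25201916]), 'wrist_torque': array([ 0.02396951,  0.00207909, -0.00101998]), 'grip_width': 0.0869119768733267}
```

View pics/s.png

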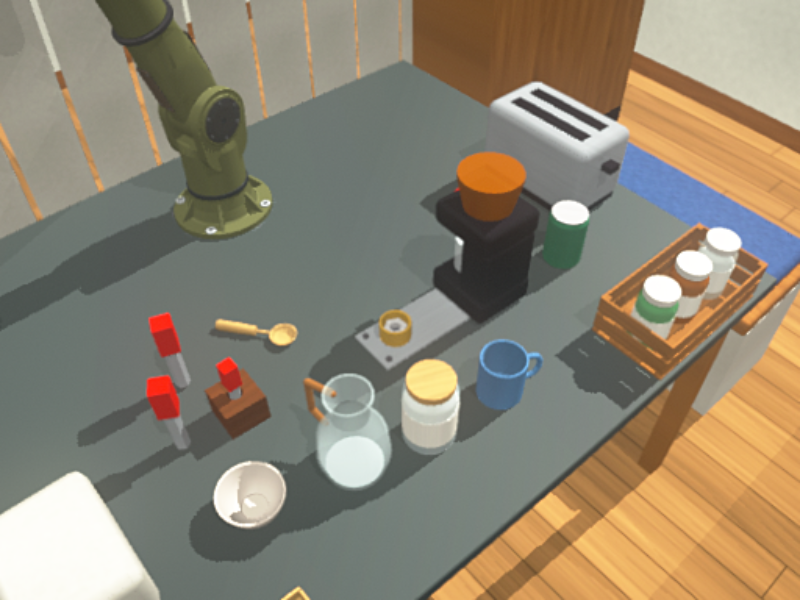

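View pics/t.png

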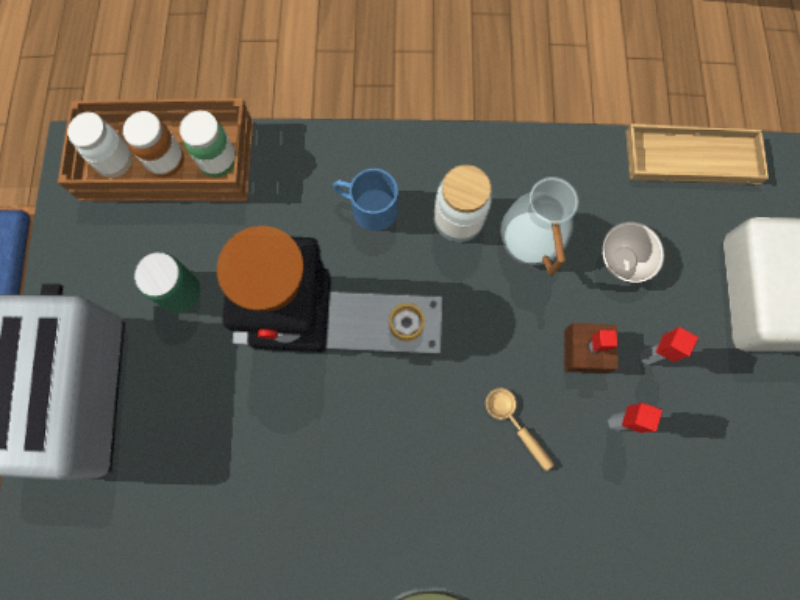

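The scene view (800x600) shows the small key in the stand at (230,385), two bigger red-handled look-alikes at (165,390) and (168,345), and the collar at (395,327). The top view has the stand at (592,347), the collar at (406,322), and the plate roughly along world y.

```bash
python3 - <<'E'
from h import *
for n in ('scene','top'):
    D=np.load(n+'1.npz'); im=D['im'].astype(int); d=D['d']
    red=((im[...,0]>150)&(im[...,1]<60)&(im[...,2]<60)).astype(np.uint8)
    k,l,st,_=cv2.connectedComponentsWithStats(red)
    for i in range(1,k):
        if st[i,4]<40: continue
        r,c=np.where((l==i)&(d>0)); P=at_depth(n,r,c,d[r,c])
        zt=np.percentile(P[:,2],97); T=P[P[:,2]>zt-.006]
        print(n,st[i],'zrange',np.round(np.percentile(P[:,2],[3,97]),3),'top mean',np.round(T.mean(0),4),
          'rect',[np.round(x,3) for x in cv2.minAreaRect((T[:,:2]*1000).astype(np.float32))])
    hsv=cv2.cvtColor(D['im'],cv2.COLOR_RGB2HSV)
    r,c=np.where((d>0)); P=at_depth(n,r,c,d[r,c])
    m=(np.abs(P[:,0]-.55)<.08)&(np.abs(P[:,1]-.05)<.08)&(P[:,2]>.036)&(P[:,2]<.056)
    Q=P[m]; print(n,'collar',Q.mean(0),cv2.minEnclosingCircle((Q[:,:2]*1000).astype(np.float32)),len(Q))
    m=(np.abs(P[:,0]-.505)<.06)&(np.abs(P[:,1]+.26)<.06)&(P[:,2]>.05)&(P[:,2]<.068)
    Q=P[m]; print(n,'stand',Q.mean(0),cv2.minAreaRect((Q[:,:2]*1000).astype(np.float32)),len(Q))
    # plate
    s=hsv[r,c]; m=(np.abs(P[:,2]-.008)<.012)&(np.abs(P[:,0]-.55)<.12)&(P[:,1]>-.05)&(P[:,1]<.18)&(s[:,1]<40)&(s[:,2]>110)
    Q=P[m]; print(n,'plate',Q.mean(0),cv2.minAreaRect((Q[:,:2]*1000).astype(np.float32)),len(Q))
E
```

```text
scene [ 96 201  19  27 341] zrange [0.107 0.17 ] top mean [ 0.3898 -0.3136  0.1676] rect [array([ 389.186, -313.172]), array([32.449, 34.052]), np.float64(69.996)]
scene [139 230  16  21 204] zrange [0.09  0.138] top mean [ 0.5125 -0.2693  0.1355] rect [array([ 511.997, -269.248]), array([24.285, 24.475]), np.float64(87.921)]
scene [ 94 241  20  27 423] zrange [0.109 0.168] top mean [ 0.5025 -0.3767  0.1662] rect [array([ 502.457, -376.913]), array([33.622, 37.215]), np.float64(60.834)]
scene collar [0.55364244 0.04200206 0.04345384] ((552.787109375, 42.667205810546875), 31.37318992614746) 151
scene stand [ 0.51859888 -0.27061214  0.06009598] ((509.6246337890625, -268.0157165527344), (77.43864440917969, 80.64501190185547), 87.88065338134766) 637
scene plate [0.53902223 0.07740813 0.00445876] ((549.9559326171875, 64.95657348632812), (239.7962646484375, 229.7698211669922), 0.0302127655595541) 2884
top [379 211  16  13 158] zrange [0.061 0.138] top mean [ 0.5097 -0.2669  0.1355] rect [array([ 509.521, -267.011]), array([21.802, 25.555]), np.float64(1.913)]
top [420 210  26  18 266] zrange [0.119 0.17 ] top mean [ 0.5004 -0.3746  0.1668] rect [array([ 500.682, -374.5  ]), array([34.391, 34.227]), np.float64(60.231)]
top [398 258  26  18 307] zrange [0.112 0.169] top mean [ 0.387  -0.3124  0.1665] rect [array([ 386.81 , -312.055]), array([34.376, 34.156]), np.float64(69.275)]
top collar [0.55174024 0.04408863 0.0443199 ] ((551.7741088867188, 44.341407775878906), 29.915103912353516) 153
top stand [ 0.506797   -0.26242266  0.05999709] ((510.63385009765625, -268.4477233886719), (76.4373779296875, 74.22913360595703), 87.6837158203125) 648
top plate [0.55571023 0.09157528 0.00810022] ((556.5161743164062, 82.29805755615234), (194.54469299316406, 99.5720443725586), 88.30060577392578) 2067
```

jog_arm(
  rows=[
    [0,0,0,0,0,0,-6.7],
    [0,0,0,0,0,0,-6.7],
    [0,0,0,0,0,0,-6.7],
    [0,0,0,0,0,0,-6.7],
    [0,0,0,0,0,0,-6.7],
    [0,0,0,0,0,0,-6.7],
    [0,0,0,0,0,0,-6.7],
    [0,0,0,0,0,0,-6.7],
    [0,0,0,0,0,0,-6.7],
    [0,0,0,0,0,0,-6.7],
    [0,0,0,0,0,0,-6.7],
  ],
)

```text
time_s: 2.37
tool_pos: [0.1606, -0.6298, 0.4048]
tool_rot: [180.0, 0.0, -1.7]
force: [-0.8, -0.4, -0.4]
grip_width: 0.087
```

jog_arm(
  rows=[
    [0,0.026,-0.028,0,0,0,0],
    [0,0.026,-0.028,0,0,0,0],
    [0,0.026,-0.028,0,0,0,0],
    [0,0.026,-0.028,0,0,0,0],
    [0,0.026,-0.028,0,0,0,0],
    [0,0.026,-0.028,0,0,0,0],
    [0,0.026,-0.028,0,0,0,0],
    [0,0.026,-0.028,0,0,0,0],
    [0,0.026,-0.028,0,0,0,0],
    [0,0.026,-0.028,0,0,0,0],
    [0,0.026,-0.028,0,0,0,0],
    [0,0.026,-0.028,0,0,0,0],
  ],
)

```text
time_s: 3.37
tool_pos: [0.4851, -0.3033, 0.4051]
tool_rot: [180.0, -0.0, -2.0]
force: [0.7, 0.1, -0.0]
grip_width: 0.0871
```

```bash
cat >> h.py <<'E'
def keytop(tag,n='wrist',minpx=80):
    p=parms(n); im,d=cams.read_camera(n); np.savez(tag+'.npz',im=im,d=d); save(tag+'.png',im); i=im.astype(int)
    red=((i[...,0]>110)&(i[...,1]<0.4*i[...,0])&(i[...,2]<0.4*i[...,0])).astype(np.uint8)
    k,l,st,_=cv2.connectedComponentsWithStats(red)
    for j in range(1,k):
        if st[j,4]<minpx: continue
        r,c=np.where((l==j)&(d>0))
        if len(r)<20: continue
        P=at_depth(n,r,c,d[r,c],p)
        zt=np.percentile(P[:,2],95); T=P[P[:,2]>zt-.004]
        print(tag,st[j],'zt',round(zt,4),'mean',np.round(T.mean(0),4),cv2.minAreaRect((T[:,:2]*1000).astype(np.float32)))
E
python3 - <<'E'
from h import *
o=status.get_obs(); print(o['tool_pos'],o['tool_rot'],o['qpos']); print(cams.camera_params('wrist')); keytop('w1')
E
```

```text
[ 0.48509914 -0.30333963  0.40511612] [ 1.79952972e+02 -2.60225134e-02 -2.00491411e+00] [ 56.43816266  11.0160151  -30.71702171  93.63383645   5.78485639
  76.88686503  22.86960462]
{'vfov': 63.57453224592316, 'cx': 258.4205144507534, 'cy': 197.45598675594044, 'k1': -0.0763295445930412, 'eye': array([ 0.48960733, -0.22507021,  0.38552282]), 'attitude': array([-16.53536104,  -0.03723006,  -1.92540293])}
w1 [ 271  136   35   39 1252] zt 0.1365 mean [ 0.5127 -0.2667  0.1353] ((512.9071655273438, -267.1213684082031), (26.21923065185547, 25.891714096069336), 1.1038663387298584)
w1 [ 111  184   68   69 2864] zt 0.1675 mean [ 0.3913 -0.3113  0.167 ] ((403.06134033203125, -311.1169128417969), (66.2740478515625, 39.61330795288086), 2.771437406539917)
w1 [257 241  46  28 908] zt 0.1507 mean [ 0.4999 -0.3557  0.1513] ((501.29052734375, -356.5253601074219), (6.483297348022461, 17.193702697753906), 89.4140625)
w1 [256 297  47  20 641] zt 0.1677 mean [ 0.5019 -0.383   0.1667] ((501.25360107421875, -385.5983581542969), (20.33570671081543, 38.06296920776367), 87.02918243408203)
```

View pics/w1.png

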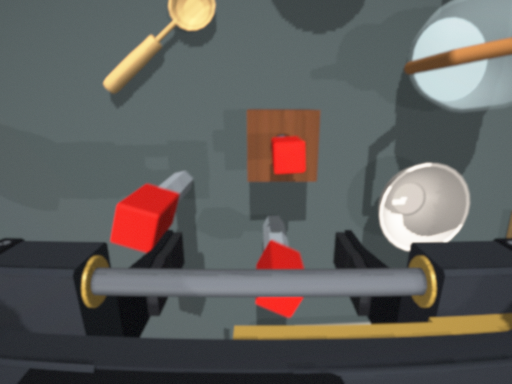

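The small key stands in the stand at pixel (289,155). The two look-alikes at (145,215) and (280,275) clear the fingers if the jaws open along x.

jog_arm(
  rows=[
    [0,0,0,0,0,0,-3],
    [0,0.013,-0.018,0,0,0,0],
    [0,0.0134,-0.0184,0,0,0,0],
    [0,0,0,0.02,0,0,0],
    [0,0,0,0.025,0,0,0],
    [0,0,0,0.025,0,0,0],
    [0,0,0,0.025,0,0,0],
    [0,0,0,0.015,0,0,0],
    [0,0,0,0.007,0,0,0],
    [0,0,0,0,0,0,0],
  ],
)

```text
time_s: 4.25
tool_pos: [0.5091, -0.268, 0.2861]
tool_rot: [-179.9, 0.2, 1.0]
force: [-0.1, -0.0, 1.2]
grip_width: 0.0871
```

jog_arm(
  rows=[
    [1,0,0,0,0,0,0],
    [1,0,0,0,0,0,0],
    [1,0,0,0,0,0,0],
    [1,0,0,0,0,0,0],
    [1,0,0,0,0,0,0],
    [1,0,0,0,0,0,0],
    [1,0,0,0,0,0,0],
    [1,0,0,0,0,0,0],
    [1,0,0,0,0,0,0],
    [1,0,0,0,0,0,0],
  ],
  grip_force=40,
)

```text
time_s: 5.08
tool_pos: [0.5099, -0.268, 0.2877]
tool_rot: [180.0, 0.0, 1.0]
force: [0.3, -0.3, 1.0]
grip_width: 0.0282
```

jog_arm(
  rows=[
    [1,0,0,0,0,0,0],
    [1,0,0,0,0,0,0],
    [1,0,0,0,0,0,0],
    [1,0,0,0,0,0,0],
  ],
)

```text
time_s: 5.42
tool_pos: [0.5099, -0.268, 0.2877]
tool_rot: [180.0, 0.0, 1.0]
force: [1.3, 0.2, -0.6]
grip_width: 0.0258
```

jog_arm(
  rows=[
    [1,0,0,-0.003,0,0,0],
    [1,0,0,-0.008,0,0,0],
    [1,0,0,-0.015,0,0,0],
    [1,0,0,-0.02,0,0,0],
    [1,0,0,-0.02,0,0,0],
    [1,0,0,-0.02,0,0,0],
    [1,0,0,-0.02,0,0,0],
    [1,0,0,-0.02,0,0,0],
    [1,0,0,-0.01,0,0,0],
    [1,0,0,0,0,0,0],
  ],
)

```text
time_s: 6.25
tool_pos: [0.5105, -0.2679, 0.4267]
tool_rot: [179.8, -0.2, 1.0]
force: [0.3, 0.4, -2.3]
grip_width: 0.0256
```

jog_arm(
  rows=[
    [1,0.0058,-0.031,0,0,0,0],
    [1,0.0058,-0.031,0,0,0,0],
    [1,0.0058,-0.031,0,0,0,0],
    [1,0.0058,-0.031,0,0,0,0],
    [1,0.0058,-0.031,0,0,0,0],
    [1,0.0058,-0.031,0,0,0,0],
    [1,0.0058,-0.031,0,0,0,0],
    [1,0.0058,-0.031,0.025,0,0,0],
    [1,0,0,0.025,0,0,0],
    [1,0,0,0.025,0,0,0],
    [1,0,0,0,0,0,0],
    [1,0,0,0,0,0,0],
  ],
)

```text
time_s: 7.25
tool_pos: [0.551, -0.0195, 0.3469]
tool_rot: [-180.0, 0.3, 1.0]
force: [-0.1, 0.4, -1.6]
grip_width: 0.0256
```

```bash
python3 - <<'E'
from h import *
o=status.get_obs(); print(o['tool_pos'],o['tool_rot'],o['qpos'],o['force'],o['grip_width']); p=parms('wrist'); print(p)
im,d=cams.read_camera('wrist'); np.savez('w2.npz',im=im,d=d)
import pickle; pickle.dump(p,open('w2.pkl','wb'))
# rectify onto plane z=.032 (bolt face) centred guess
g=np.arange(-.05,.05,.0002); X,Y=np.meshgrid(.552+g,.043-g); P=np.stack([X,Y,np.full_like(X,.032)],-1)
r,c=project('wrist',P,p); o=cv2.remap(im,c.astype(np.float32),r.astype(np.float32),cv2.INTER_CUBIC)
cv2.imwrite('pics/w2.png',np.hstack([cv2.resize(cv2.cvtColor(im,cv2.COLOR_RGB2BGR),(400,300)),cv2.resize(o[...,::-1],(400,300),interpolation=cv2.INTER_CUBIC)]) if 0 else cv2.cvtColor(o,cv2.COLOR_RGB2BGR)); save('w2raw.png',im)
E
```

```text
[ 0.55104009 -0.01952758  0.3468564 ] [-179.95777649    0.26042163    1.01450761] [ 36.96070785  12.52170457 -42.32550419 100.39582856   8.83287869
  70.75309726  -6.63477483] [-0.14496046  0.37500502 -1.55331389] 0.025570291584291707
({'vfov': 63.57453224592316, 'cx': 258.4205144507534, 'cy': 197.45598675594044, 'k1': -0.0763295445930412, 'eye': array([0.55135017, 0.05880684, 0.32738991]), 'attitude': array([-16.44543333,   0.24942675,   1.09198633])}, np.float64(309.8180248077599))
```

View pics/w2.png

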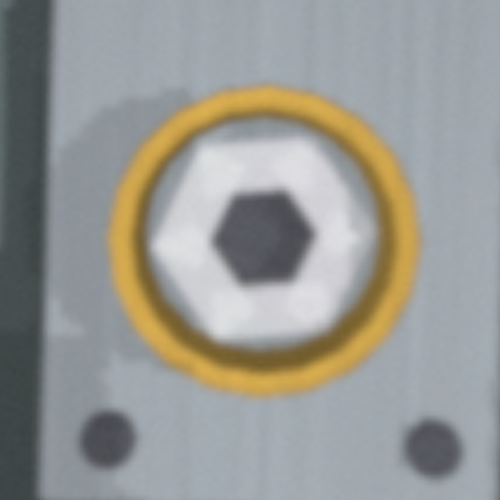

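View pics/w2raw.png

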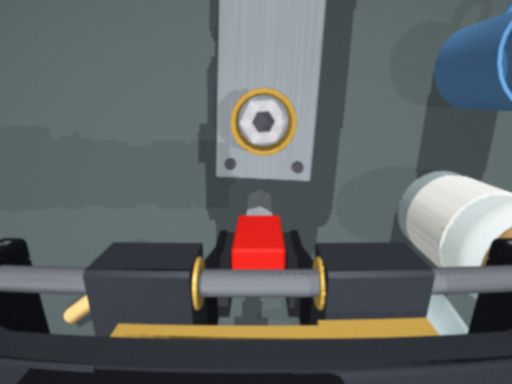

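The rectified view shows the dark hex socket at (264,238), with corners at left and right and its top edge tilted about 3°. The raw view shows the key held straight at (259,240), clear of everything.

```bash
python3 - <<'E'
from h import *
import pickle
from scipy.optimize import minimize
p=pickle.load(open('w2.pkl','rb')); im=np.load('w2.npz')['im']
def rect(z,h=.05):
    g=np.arange(-h,h,.0002); X,Y=np.meshgrid(.552+g,.043+g)
    r,c=project('wrist',np.stack([X,Y,np.full_like(X,z)],-1),p)
    return X,Y,cv2.remap(im,c.astype(np.float32),r.astype(np.float32),cv2.INTER_CUBIC)
X,Y,o=rect(.032); g=cv2.cvtColor(o,cv2.COLOR_RGB2GRAY)
m=((g<125)&(np.hypot(X-.5548,Y-.0454)<.0135)).astype(np.uint8)
k,l,st,cen=cv2.connectedComponentsWithStats(m); j=1+np.argmax(st[1:,4]); M=l==j
x,y=X[M],Y[M]; c=np.array([x.mean(),y.mean()]); A=len(x)*.0002**2
print('hex c',c,'AF',np.sqrt(A/(.8660254)))
best=max((-(np.abs(((x-c[0])*np.cos(t+a)+(y-c[1])*np.sin(t+a))) > .0095*1).sum()*0 - 0,0) for t in [0] for a in [0])
z=((x-c[0])+1j*(y-c[1])); print('corner angle', np.degrees(np.angle((z**6).sum()))/6, '(mod 60) -> flats +-30')
X,Y,o=rect(.046); hsv=cv2.cvtColor(o,cv2.COLOR_RGB2HSV)
m=((hsv[...,1]>130)&(hsv[...,0]<30)).astype(np.uint8)
ct=max(cv2.findContours(m,cv2.RETR_EXTERNAL,cv2.CHAIN_APPROX_NONE)[0],key=len); e=cv2.fitEllipse(ct)
print('collar c',.502+e[0][0]*.0002,-.007+e[0][1]*.0002,np.array(e[1])*.0002)
# plate edges, z=.008
X,Y,o=rect(.008,.08)
g=np.arange(-.08,.14,.0004)
hs=cv2.cvtColor(im,cv2.COLOR_RGB2HSV)
L=[];Rr=[]
for yy in np.arange(-.0,.12,.004):
    xs=np.arange(.46,.65,.0004); r,cc=project('wrist',np.stack([xs,np.full_like(xs,yy),np.full_like(xs,.008)],-1),p)
    v=cv2.remap(cv2.cvtColor(im,cv2.COLOR_RGB2GRAY),cc.astype(np.float32)[None],r.astype(np.float32)[None],1)[0].astype(float)
    q=xs[v>115]; L.append((yy,q.min()));Rr.append((yy,q.max()))
for E in (L,Rr):
    E=np.array(E); f=np.polyfit(E[:,0],E[:,1],1); res=np.abs(E[:,1]-np.polyval(f,E[:,0])); E=E[res<np.median(res)*3+1e-4]; f=np.polyfit(E[:,0],E[:,1],1); print('edge yaw',-np.degrees(np.arctan(f[0])),np.polyval(f,.044))
print(keytop('w2b'))
E
```

```text
hex c [0.55465511 0.0455136 ] AF 0.017345569278489025
corner angle 4.1797796812747094 (mod 60) -> flats +-30
collar c 0.5545205078125 0.04553778076171875 [0.05727631 0.05734965]
edge yaw -1.5827198427839546 0.5081731701891005
edge yaw -1.5636144160419578 0.6072578420467228
w2b [ 231  215   55   54 2670] zt 0.197 mean [ 0.5532 -0.0105  0.196 ] ((553.1016845703125, -10.8811616897583), (26.42117691040039, 11.480870246887207), 2.039841651916504)
None
```

jog_arm(
  rows=[
    [1,0.0013,-0.021,0,0,0,0],
    [1,0.0013,-0.021,0,0,0,0],
    [1,0,-0.0215,0,0,0,0],
    [1,0,0,0,0,0,-6.6],
    [1,0,0,0,0,0,-6.6],
    [1,0,0,0,0,0,-6.7],
    [1,0,0,0,0,0,-6.7],
    [1,0,0,0,0,0,-6.6],
    [1,0,0,0,0,0,0],
    [1,0,0,0,0,0,0],
    [1,0,0,0,0,0,0],
    [1,0,0,0,0,0,0],
  ],
)

```text
time_s: 8.35
tool_pos: [0.5535, 0.0442, 0.3493]
tool_rot: [180.0, -0.0, 34.1]
force: [0.2, -0.5, -2.1]
grip_width: 0.0256
```

```bash
python3 - <<'E'
from h import *
o=status.get_obs(); print(o['tool_pos'],o['tool_rot'],o['qpos'],o['force'],o['grip_width'])
p=parms('top'); im,d=cams.read_camera('top'); save('t2.png',im[160:240,220:310].repeat(6,0).repeat(6,1))
p=parms('scene'); im2,d=cams.read_camera('scene'); r,c=map(int,project('scene',[.552,.043,.07],p)); print(r,c)
a=cv2.resize(im2[r-50:r+40,c-60:c+60],None,fx=6,fy=6,interpolation=cv2.INTER_CUBIC); save('s2.png',a)
E
```

```text
[0.55354    0.04416293 0.34928906] [ 1.79956872e+02 -3.41664307e-02  3.40740327e+01] [ 35.59838582  14.19603323 -48.85152429  99.68223569  11.28066193
  71.16295687  18.02701841] [ 0.15294517 -0.45613205 -2.11907766] 0.025595449487530893
200 251
```

View pics/s2.png

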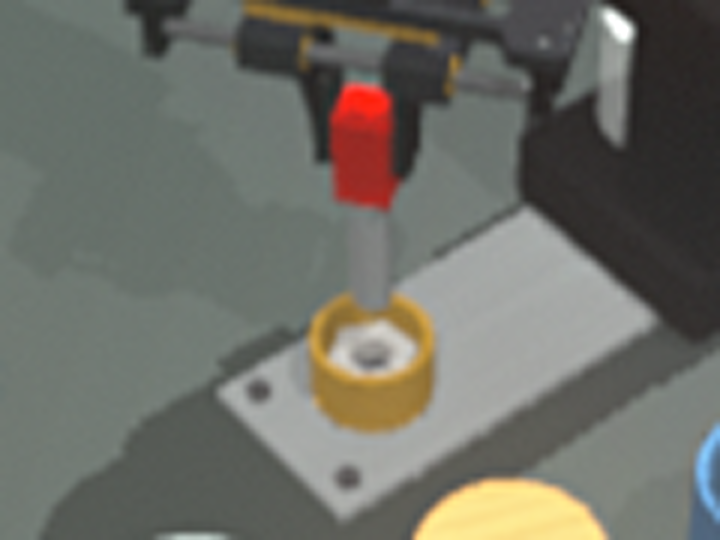

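The scene crop shows the key's tip at (370,308) just above the collar, with the socket at (373,352).

```bash
python3 - <<'E'
from h import *
p=parms('scene')
for z in (.032,.0716): print(z,np.array(project('scene',[.5535,.0442,z],p))-[150,191])
f=lambda X:np.array(project('scene',X,p))
o=f([.5535,.0442,.032]); print((f([.5635,.0442,.032])-o)*6/10,(f([.5535,.0542,.032])-o)*6/10,'crop px/mm x,y')
q=(f([.5535,.0442,.032])-[150,191])*6,(f([.5535,.0442,.0716])-[150,191])*6; print(q)
E
```

```text
0.032 [59.40241098 61.81720663]
0.0716 [50.10973265 61.64215633]
[1.19683553 1.35034182] [-1.02208668  1.5935989 ] crop px/mm x,y
(array([356.41446588, 370.90323979]), array([300.65839592, 369.85293797]))
```

jog_arm(
  rows=[
    [1,-0.0009,0.0002,0.01,0,0,0],
    [1,0,0,0.01,0,0,0],
    [1,0,0,0.01,0,0,0],
    [1,0,0,0.006,0,0,0],
    [1,0,0,0,0,0,0],
    [1,0,0,0.001,0,0,0],
    [1,0,0,0.001,0,0,0],
    [1,0,0,0.001,0,0,0],
    [1,0,0,0.001,0,0,0],
    [1,0,0,0.001,0,0,0],
    [1,0,0,0,0,0,0],
    [1,0,0,0,0,0,0],
  ],
)

```text
time_s: 9.45
tool_pos: [0.5527, 0.0436, 0.3078]
tool_rot: [180.0, 0.0, 34.2]
force: [-0.2, -0.4, -1.6]
grip_width: 0.0259
```

jog_arm(
  rows=[
    [1,0,0,0.001,0,0,0],
    [1,0,0,0.001,0,0,0],
    [1,0,0,0,0,0,0],
    [1,0,0,0,0,0,0],
  ],
)

```text
time_s: 9.78
tool_pos: [0.5528, 0.0438, 0.3059]
tool_rot: [180.0, -0.0, 34.2]
force: [0.4, -0.1, -0.9]
grip_width: 0.0256
```

jog_arm(
  rows=[
    [1,0,0,0.001,0,0,0],
    [1,0,0,0.001,0,0,0],
    [1,0,0,0,0,0,0],
    [1,0,0,0,0,0,0],
  ],
)

```text
time_s: 10.12
tool_pos: [0.5526, 0.0438, 0.3034]
tool_rot: [-180.0, 0.0, 34.2]
force: [0.1, 0.6, -1.3]
grip_width: 0.0259
```

jog_arm(
  rows=[
    [1,0,0,0.001,0,0,0],
    [1,0,0,0.001,0,0,0],
    [1,0,0,0.001,0,0,0],
    [1,0,0,0.001,0,0,0],
    [1,0,0,0,0,0,0],
    [1,0,0,0,0,0,0],
  ],
)

```text
time_s: 10.62
tool_pos: [0.5527, 0.0438, 0.2996]
tool_rot: [-180.0, 0.0, 34.2]
force: [-0.1, 1.9, -2.3]
grip_width: 0.0257
```

jog_arm(
  rows=[
    [1,0,0,0.001,0,0,0],
    [1,0,0,0.001,0,0,0],
    [1,0,0,0.001,0,0,0],
    [1,0,0,0,0,0,0],
    [1,0,0,0,0,0,0],
  ],
)

```text
time_s: 11.03
tool_pos: [0.5527, 0.0438, 0.2966]
tool_rot: [-180.0, -0.0, 34.2]
force: [-0.9, 0.5, -0.7]
grip_width: 0.0258
```

jog_arm(
  rows=[
    [1,0,0,0.001,0,0,0],
    [1,0,0,0.0005,0,0,0],
    [1,0,0,0,0,0,0],
    [1,0,0,0,0,0,0],
  ],
)

```text
time_s: 11.37
tool_pos: [0.5527, 0.0437, 0.2952]
tool_rot: [-180.0, -0.0, 34.2]
force: [-0.1, 1.6, -0.6]
grip_width: 0.0255
```

```bash
python3 - <<'E'
from h import *
o=status.get_obs(); print(o['tool_pos'],o['force'],o['wrist_torque'],o['qpos'])
E
```

```text
[0.55273022 0.04374816 0.29519708] [-0.10794292  1.61116544 -0.5798138 ] [ 0.66656962 -0.01417095  0.0339126 ] [ 34.30784283  17.35460009 -47.89699189 103.2300129   14.05827914
  65.59788074  16.0555309 ]
```

jog_arm(
  rows=[
    [1,0,0,0.0005,0,0,0],
    [1,0,0,0.0005,0,0,0],
    [1,0,0,0,0,0,0],
    [1,0,0,0,0,0,0],
  ],
)

```text
time_s: 11.7
tool_pos: [0.5528, 0.0438, 0.2945]
tool_rot: [180.0, -0.0, 34.2]
force: [-0.6, 2.2, 1.4]
grip_width: 0.0253
```

jog_arm(
  rows=[
    [1,0,0,0,0,0,5],
    [1,0,0,0,0,0,6],
    [1,0,0,0,0,0,6],
    [1,0,0,0,0,0,7],
    [1,0,0,0,0,0,7],
    [1,0,0,0,0,0,7],
    [1,0,0,0,0,0,7],
    [1,0,0,0,0,0,0],
  ],
)

```text
time_s: 12.37
tool_pos: [0.5525, 0.0443, 0.2944]
tool_rot: [-180.0, 0.0, -10.9]
force: [-1.9, 3.3, 2.4]
grip_width: 0.0254
```

```bash
python3 - <<'E'
from h import *
o=status.get_obs(); print(o['tool_pos'],o['tool_rot'],o['force'],o['wrist_torque'],o['qpos'])
E
```

```text
[0.55246059 0.04429032 0.29439259] [-1.79984393e+02  4.63447401e-02 -1.09306463e+01] [-1.93603646  3.31081165  2.39721   ] [0.92978024 0.56015241 0.01319312] [ 28.49440429  15.69588604 -40.84475598 103.45979874  11.22200229
  65.00277821 -27.00611585]
```

jog_arm(
  rows=[
    [1,0,0,0,0,0,6],
    [1,0,0,0,0,0,6],
    [1,0,0,0,0,0,6],
    [1,0,0,0,0,0,7],
    [1,0,0,0,0,0,7],
    [1,0,0,0,0,0,7],
    [1,0,0,0,0,0,6],
    [1,0,0,0,0,0,0],
    [1,0,0,0,0,0,0],
  ],
)

```text
time_s: 13.12
tool_pos: [0.5525, 0.0446, 0.2943]
tool_rot: [-180.0, 0.1, -55.4]
force: [-2.8, 4.7, 2.1]
grip_width: 0.0257
```

```bash
python3 - <<'E'
from h import *
o=status.get_obs(); print(o['tool_pos'],o['tool_rot'],o['force'],o['wrist_torque'],o['qpos'])
E
```

```text
[0.55253809 0.04461898 0.29430483] [-1.79983987e+02  7.29282981e-02 -5.54458491e+01] [-2.78059193  4.65930341  2.07501519] [1.51964838 0.73713541 0.01112204] [ 23.30030747  14.55410878 -34.71091506 103.62234128   9.03162244
  64.62334076 -69.88603464]
```

jog_arm(
  rows=[
    [0.3,0,0,0,0,0,0],
    [0.3,0,0,0,0,0,0],
    [0.3,0,0,0,0,0,0],
    [0.3,0,0,0,0,0,0],
    [0.3,0,0,0,0,0,0],
    [0.3,0,0,0,0,0,0],
    [0.3,0,0,0,0,0,0],
  ],
)

```text
time_s: 13.7
tool_pos: [0.5528, 0.0434, 0.2942]
tool_rot: [180.0, -0.0, -55.8]
force: [-0.3, -0.4, 0.9]
grip_width: 0.059
```

```bash
python3 - <<'E'
from h import *
o=status.get_obs(); print(o['tool_pos'],o['tool_rot'],o['force'],o['wrist_torque'],o['grip_width']); keytop('w3'); im,d=cams.read_camera('scene'); 
a=cv2.resize(im[150:240,191:311],None,fx=5,fy=5,interpolation=cv2.INTER_CUBIC); save('s3.png',a)
E
```

```text
[0.55277997 0.04340154 0.29420219] [ 1.79991644e+02 -1.88712566e-02 -5.57812098e+01] [-0.29772445 -0.37027992  0.86662582] [-0.00892607 -0.02712223 -0.00277096] 0.0590116936287966
w3 [ 229  215   53   54 2560] zt 0.1433 mean [0.5615 0.0502 0.1424] ((561.0101318359375, 49.96479034423828), (11.527230262756348, 24.921228408813477), 35.07372283935547)
```

View pics/s3.png

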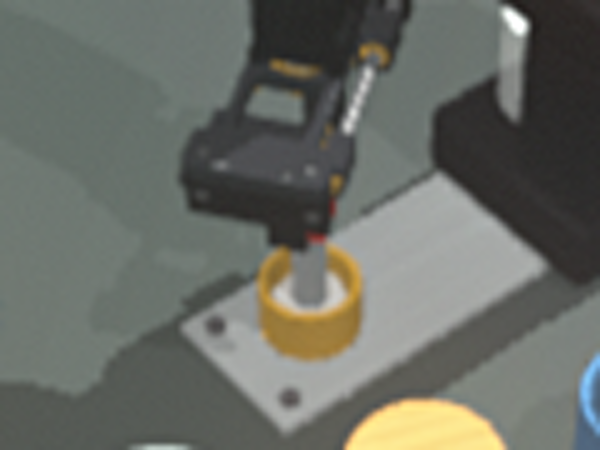

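Key stands upright in the socket after release (shank at (310,270) in the collar) with the handle top at 0.143 m, which is the fully seated height. I'm turning the gripper back for a fresh grip.

jog_arm(
  rows=[
    [0.3,0,0,0,0,0,-7],
    [0.3,0,0,0,0,0,-7],
    [0.3,0,0,0,0,0,-7],
    [0.3,0,0,0,0,0,-7],
    [0.3,0,0,0,0,0,-7],
    [0.3,0,0,0,0,0,-7],
    [0.3,0,0,0,0,0,-7],
    [0.3,0,0,0,0,0,-7],
    [0.3,0,0,0,0,0,-7],
    [0.3,0,0,0,0,0,-7],
    [0.3,0,0,0,0,0,-7],
    [0.3,0,0,0,0,0,-7],
  ],
)

```text
time_s: 14.8
tool_pos: [0.5527, 0.0436, 0.2943]
tool_rot: [180.0, -0.0, 28.6]
force: [-0.5, 0.9, 0.5]
grip_width: 0.0606
```

jog_arm(
  rows=[
    [0.3,0,0,0,0,0,-6],
    [0.3,0.0003,-0.0013,0,0,0,0],
    [0.3,0,0,0,0,0,0],
    [1,0,0,0,0,0,0],
    [1,0,0,0,0,0,0],
    [1,0,0,0,0,0,0],
    [1,0,0,0,0,0,0],
    [1,0,0,0,0,0,0],
    [1,0,0,0,0,0,0],
    [1,0,0,0,0,0,0],
    [1,0,0,0,0,0,0],
    [1,0,0,0,0,0,0],
  ],
)

```text
time_s: 15.8
tool_pos: [0.5523, 0.045, 0.2943]
tool_rot: [180.0, -0.0, 34.2]
force: [1.6, 0.8, -0.6]
grip_width: 0.0251
```

```bash
python3 - <<'E'
from h import *
o=status.get_obs(); print(o['time_s'],o['tool_pos'],o['tool_rot'],o['force'],o['wrist_torque'],o['grip_width'])
E
```

```text
15.8 [0.55233754 0.04496396 0.2942948 ] [ 1.79991754e+02 -1.74187806e-02  3.42155847e+01] [ 1.63120297  0.81406268 -0.59374738] [ 0.14297    -0.24871539  0.0332408 ] 0.025141540210590316
```

jog_arm(
  rows=[
    [1,0,0,0,0,0,6],
    [1,0,0,0,0,0,7],
    [1,0,0,0,0,0,7],
    [1,0,0,0,0,0,7],
    [1,0,0,0,0,0,7],
    [1,0,0,0,0,0,7],
    [1,0,0,0,0,0,7],
    [1,0,0,0,0,0,7],
    [1,0,0,0,0,0,7],
    [1,0,0,0,0,0,6],
    [1,0,0,0,0,0,0],
  ],
)

```text
time_s: 16.72
tool_pos: [0.5523, 0.0452, 0.2943]
tool_rot: [-180.0, -0.0, -33.9]
force: [1.0, 0.6, 0.0]
grip_width: 0.0254
```

```bash
cat > st.py <<'E'
from h import *
np.set_printoptions(precision=4,suppress=True)
o=status.get_obs(); print(o['time_s'],o['tool_pos'],o['tool_rot'],o['force'],o['wrist_torque'],o['grip_width'],o['effort'][-1])
E
python3 st.py
```

```text
16.7167 [0.5523 0.0452 0.2943] [-179.9806   -0.0171  -33.9237] [0.9545 0.5963 0.0479] [ 0.19   -0.1775 -0.019 ] 0.025417397593493204 -1.0416997969150543
```

jog_arm(
  rows=[
    [1,0,0,0,0,0,2],
    [1,0,0,0,0,0,2],
    [1,0,0,0,0,0,2],
    [1,0,0,0,0,0,0],
    [1,0,0,0,0,0,0],
  ],
)

```text
time_s: 17.13
tool_pos: [0.5523, 0.0451, 0.2943]
tool_rot: [-180.0, -0.0, -39.6]
force: [0.4, 1.3, 0.5]
grip_width: 0.0254
```

```bash
python3 st.py
```

```text
17.1333 [0.5523 0.0451 0.2943] [-179.977    -0.0041  -39.6117] [0.4105 1.2931 0.4733] [ 0.2508 -0.3117 -0.0126] 0.02544869301887676 -0.06354093085974455
```

jog_arm(
  rows=[
    [1,0,0,0,0,0,1.5],
    [1,0,0,0,0,0,1.5],
    [1,0,0,0,0,0,0],
    [1,0,0,0,0,0,0],
  ],
)

```text
time_s: 17.47
tool_pos: [0.5523, 0.0451, 0.2943]
tool_rot: [-180.0, -0.0, -42.7]
force: [0.7, 1.1, -0.6]
grip_width: 0.0256
```

```bash
python3 st.py
```

```text
17.4667 [0.5523 0.0451 0.2943] [-179.9756   -0.0052  -42.6574] [ 0.6591  1.0897 -0.5779] [ 0.3064 -0.2697  0.0335] 0.02556753332948683 -0.06170129869133234
```

jog_arm(
  rows=[
    [1,0,0,0,0,0,1.5],
    [1,0,0,0,0,0,1.5],
    [1,0,0,0,0,0,0],
    [1,0,0,0,0,0,0],
  ],
)

```text
time_s: 17.8
tool_pos: [0.5523, 0.0451, 0.2943]
tool_rot: [-180.0, -0.0, -45.7]
force: [1.1, 1.4, -0.3]
grip_width: 0.0256
```

```bash
python3 st.py
```

```text
17.8 [0.5523 0.0451 0.2943] [-179.9783   -0.0029  -45.6794] [ 1.1166  1.3848 -0.2781] [ 0.3868 -0.321   0.0491] 0.025609513224735196 -0.06313533755019307
```

jog_arm(
  rows=[
    [1,0,0,0,0,0,1.5],
    [1,0,0,0,0,0,1.5],
    [1,0,0,0,0,0,0],
    [1,0,0,0,0,0,0],
  ],
)

```text
time_s: 18.13
tool_pos: [0.5523, 0.0451, 0.2943]
tool_rot: [-180.0, -0.0, -48.7]
force: [1.2, 0.8, -0.6]
grip_width: 0.0257
```

```bash
python3 st.py
```

```text
18.1333 [0.5523 0.0451 0.2943] [-179.9841   -0.0018  -48.6854] [ 1.1742  0.7706 -0.6418] [ 0.391  -0.3235  0.003 ] 0.02574330379264309 -0.06384297274053097
```

jog_arm(
  rows=[
    [1,0,0,0,0,0,1.5],
    [1,0,0,0,0,0,1.5],
    [1,0,0,0,0,0,0],
    [1,0,0,0,0,0,0],
  ],
)

```text
time_s: 18.47
tool_pos: [0.5523, 0.0451, 0.2943]
tool_rot: [-180.0, -0.0, -51.7]
force: [1.2, 2.2, 0.2]
grip_width: 0.026
```

```bash
python3 st.py
```

```text
18.4667 [0.5523 0.0451 0.2943] [-179.9884   -0.0063  -51.6727] [1.1857 2.1901 0.2382] [ 0.4723 -0.4048  0.1715] 0.025954438482285614 -0.22681015077978373
```

jog_arm(
  rows=[
    [1,0,0,0,0,0,1.5],
    [1,0,0,0,0,0,1.5],
    [1,0,0,0,0,0,0],
    [1,0,0,0,0,0,0],
  ],
)

```text
time_s: 18.8
tool_pos: [0.5523, 0.0451, 0.2942]
tool_rot: [-180.0, -0.0, -54.7]
force: [2.0, 2.0, -0.2]
grip_width: 0.0258
```

```bash
python3 st.py
```

```text
18.8 [0.5523 0.0451 0.2942] [-179.9937   -0.0078  -54.6604] [ 1.9807  1.9691 -0.1591] [ 0.4464 -0.3931  0.4119] 0.025833566544403483 -0.4296022094786167
```

jog_arm(
  rows=[
    [1,0,0,0,0,0,1.5],
    [1,0,0,0,0,0,1.5],
    [1,0,0,0,0,0,0],
    [1,0,0,0,0,0,0],
  ],
)

```text
time_s: 19.13
tool_pos: [0.5523, 0.0451, 0.2943]
tool_rot: [-180.0, -0.0, -57.7]
force: [0.7, 2.1, -0.5]
grip_width: 0.0256
```

```bash
python3 st.py
```

```text
19.1333 [0.5523 0.0451 0.2943] [-179.9911   -0.0031  -57.6735] [ 0.7181  2.1226 -0.5427] [ 0.5012 -0.3625  0.5024] 0.025601747086688005 -0.5331621319055557
```

jog_arm(
  rows=[
    [0.3,0,0,0,0,0,0],
    [0.3,0,0,0,0,0,0],
    [0.3,0,0,0,0,0,0],
    [0.3,0,0,0,0,0,0],
    [0.3,0,0,0,0,0,0],
    [0.3,0,0,0,0,0,0],
    [0.3,0,0,0,0,0,0],
  ],
)

```text
time_s: 19.72
tool_pos: [0.5522, 0.0447, 0.2942]
tool_rot: [180.0, -0.0, -57.8]
force: [-0.7, 0.4, -0.6]
grip_width: 0.0589
```

```bash
python3 st.py; python3 -c "
from h import *
keytop('w4')"
```

```text
19.7167 [0.5522 0.0447 0.2942] [179.9806  -0.0043 -57.7988] [-0.7486  0.3823 -0.6173] [ 0.0122 -0.0442  0.0039] 0.058907396704924134 -0.000128182123262377
w4 [ 230  216   54   53 2526] zt 0.1433 mean [0.5614 0.0503 0.1424] ((560.8805541992188, 50.34646987915039), (10.95766830444336, 25.381061553955078), 32.384544372558594)
```

```bash
python3 -c "
from h import *
im=np.load('w4.npz')['im']; b=np.load('w3.npz')['im']
save('w4c.png',np.hstack([cv2.resize(x[190:290,190:320],None,fx=3,fy=3,interpolation=cv2.INTER_CUBIC) for x in (b,im)]))
p=parms('scene')
"
```

```text
(no output)
```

View pics/w4c.png

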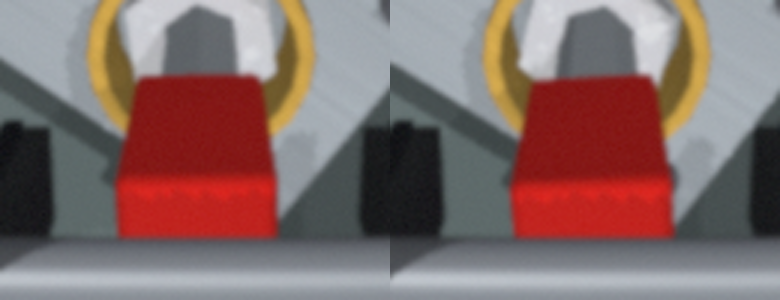

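The crops (first release on the left, second on the right) show the handle square to the jaws both times. The white bolt head's corners sit differently relative to the key, so I'll measure the bolt's angle.

```bash
python3 - <<'E'
from h import *
p=parms('wrist'); im=np.load('w4.npz')['im']; b=np.load('w3.npz')['im']
R0=R.from_euler('xyz',p[0]['attitude'],degrees=True); t=np.array([.5522,.0447,.2942])
dz=R.from_euler('z',2.02,degrees=True)   # w3 yaw -55.78
q=dict(p[0]); q['eye']=dz.apply(p[0]['eye']-t)+[.5528,.0434,.2942]; q['attitude']=(dz*R0).as_euler('xyz',degrees=True)
out=[]
for I,P in ((b,(q,p[1])),(im,p)):
    g=np.arange(-.032,.032,.00016); X,Y=np.meshgrid(.554+g,.0455-g)
    r,c=project('wrist',np.stack([X,Y,np.full_like(X,.032)],-1),P)
    out.append(cv2.cvtColor(cv2.remap(I,c.astype(np.float32),r.astype(np.float32),cv2.INTER_CUBIC),cv2.COLOR_RGB2BGR))
cv2.imwrite('pics/rect4.png',np.hstack(out))
E
```

```text
(no output)
```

View pics/rect4.png

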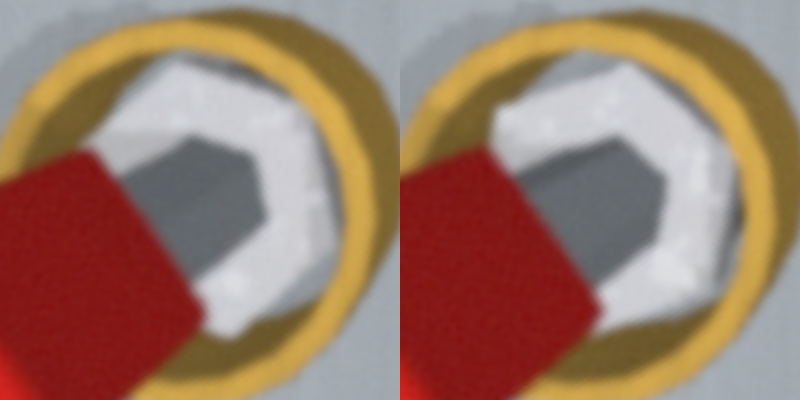

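Left rectified view: bolt corners at (180,62), (300,105), (335,245), so the flat normals are near 11° mod 60. Right view: corners at (495,110), (625,65), (735,155), so the flat normals are near -10°. The stop is expected at -10.7°, and the torque rose to 0.5 N m against 0.06 N m of friction, so the bolt is at its stop. I'm backing away straight up.

jog_arm(
  rows=[
    [0,0,0,0,0,0,0],
    [0,0,0,0,0,0,0],
    [0,0,0,0,0,0,0],
    [0,0,0,-0.01,0,0,0],
    [0,0,0,-0.02,0,0,0],
    [0,0,0,-0.025,0,0,0],
    [0,0,0,-0.025,0,0,0],
    [0,0,0,-0.025,0,0,0],
    [0,0,0,-0.02,0,0,0],
    [0,0,0,0,0,0,0],
  ],
)

```text
time_s: 20.6
tool_pos: [0.5532, 0.0456, 0.4249]
tool_rot: [-179.6, -0.3, -57.8]
force: [0.3, -0.0, 0.7]
grip_width: 0.0874
```

jog_arm(
  rows=[
    [0,-0.02,0.02,-0.01,0,0,0],
    [0,-0.02,0.02,0,0,0,0],
    [0,-0.02,0.02,0,0,0,0],
    [0,0,0,0,0,0,0],
    [0,0,0,0,0,0,0],
    [0,0,0,0,0,0,0],
  ],
)

```text
time_s: 21.1
tool_pos: [0.4698, 0.0634, 0.4296]
tool_rot: [-180.0, -0.1, -57.8]
force: [0.7, -0.4, -0.1]
grip_width: 0.0869
```

```bash
python3 st.py; python3 - <<'E'
from h import *
p=parms('wrist'); keytop('w5'); im=np.load('w5.npz')['im']
g=np.arange(-.035,.035,.00018); X,Y=np.meshgrid(.554+g,.0455-g)
r,c=project('wrist',np.stack([X,Y,np.full_like(X,.032)],-1),p)
o=cv2.remap(im,c.astype(np.float32),r.astype(np.float32),cv2.INTER_CUBIC)
s,_=cams.read_camera('scene'); a=cv2.resize(s[130:250,181:301],(389,389),interpolation=cv2.INTER_CUBIC)
save('fin.png',np.hstack([o[:389,:389],a]))
E
```

```text
21.1 [0.4698 0.0634 0.4296] [-179.9586   -0.0699  -57.805 ] [ 0.6662 -0.3912 -0.0904] [-0.0807 -0.0078  0.0137] 0.08691220740330298 0.004223491705488414
w5 [ 17  27  44  31 550] zt 0.2154 mean [0.4997 0.2454 0.2138] ((500.3510437011719, 245.72152709960938), (19.019145965576172, 9.621646881103516), 87.91065979003906)
w5 [307 113  35  31 934] zt 0.1438 mean [0.5542 0.0465 0.1426] ((554.2808227539062, 46.17484664916992), (24.82979393005371, 24.632606506347656), 36.437137603759766)
```

View pics/fin.png

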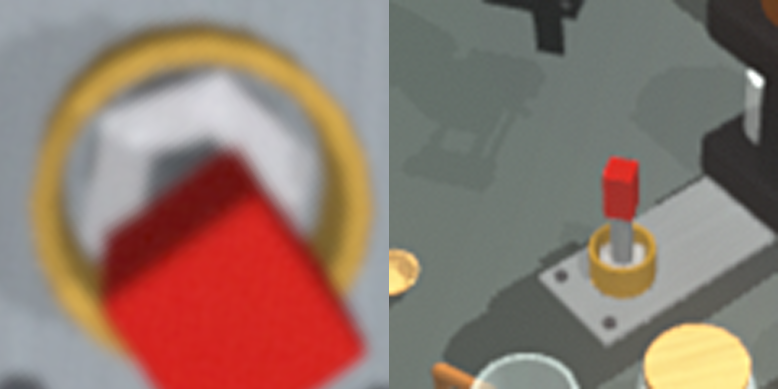

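The key stands upright, untouched and fully seated. Its handle centre is within 1 mm of the bolt axis. The bolt flats read about -10° mod 60, against -10.7° expected at the stop.

```bash
python3 -c "
from cell import env; print(env.sign_off())"
```

```text
the job is handed in; nothing more can be done
None
```

The bolt is tightened to its stop, the key is left standing in it, and I've handed the job in at about 21 s of the 72 s allowed. `sign_off` gave no verdict.

**What I did:** I took the small key from the stand, lined it up with the hex I measured in the socket, and felt it down to the floor. The cushion load was about 3.5 N. I then tightened it in two grips, one of 90° and one of 92°, letting go in between with the key left standing.

**Checks that agreed:**
- **Stop:** torque rose from the 0.06 N m of bolt friction to about 0.5 N m. The bolt head's flats read -10° (±2°) mod 60, against -10.7° expected at the stop.
- **Seating:** the handle top is at 0.143–0.144 m, which is the fully seated height.
- **Upright and free:** the handle centre is within 1 mm of the bolt axis, and the gripper is clear of everything.
- **Other things on the table:** I did not measure their positions again afterwards. The wrist force never rose above about 6 N.

**Check that disagreed:** the key sits about 14° ahead of the bolt's flats, and the nominal clearance allows only about 6°. It is probably a little wedged in the socket from the final torque, and I did not back it off.

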